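# Crack loose the blade nut of the big drying fan

### The job

The big fan on the art table has its front guard off so that its blades can be washed: loosen the winged nut that holds its blades by roughly a quarter turn, and let go. You cannot see which way this nut is threaded (one of the two fans has a reverse thread), so try it both ways: one way it is already hard up against its stop, the other way it turns. Leave the nut of the small fan as it is.

Things in the scene. Friction and masses are not known exactly. Their poses are not given: they have to be found in the camera images.
- fan_big: larger of two white desk fans on round grey bases, heads tilted straight up, front guards off: three blades, wire rim 280 mm across, its top 162 mm above the table (small fan: four blades, rim 210 mm, same height). Does not move. Origin: centre of its base, on the table, straight below its nut. It may stand left or right of the small fan
- nut_1_grip (a point): grip point of a winged nut at a fan's centre (either fan: the nearer in plan to fan_big is the big fan's). Grey foot 46 mm wide, 10 high; on it a black bar 46 long, 14 thick, 36 mm high. The point: on the turning axis, in the bar, 12 mm below its top, 24 mm above the foot, 202 mm above the table. x along the bar, y across it, z up. Blades and guard lie over 35 mm lower. Any start yaw
- nut_2_grip (a point): the same point and axes on the other, identical winged nut
- nut_1 (a joint): how far nut_1 is loosened, rad: 0 at the start, tight against a rigid stop; grows as it is turned loose, up to 4. One nut loosens clockwise from above, the other anticlockwise; they look alike. Turning it loose takes about 0.15 N m all the way and it stays where left; the tight way it does not move. The blades do not turn with it
- nut_2 (a joint): the same for nut_2

How it is judged:
By the outcome, as a careful person would: the job done as asked, in the order asked, and still so for the second after the job is handed in, with the robot touching nothing.
It also fails if it takes over 38 s, if anything falls off the work surface, if the arm or the gripper's body presses on something with over 40 N, if the wrist force passes 120 N, or if a joint passes its speed limit or range.

### The arm

A 6-joint arm with a two-finger parallel gripper is mounted at the origin on the work surface. World frame = base frame: x ahead of the robot, y to its left, z up, the work surface at z = 0. Lengths are in m, angles in rad, forces in N, time in s.
With the tool pointing down it reaches from about 0.275 to 0.725 m from the base axis. Payload 15.9 kg.
Tool frame: the origin (TCP) lies at the very end of the fingers, on their centre line; the grasp point (between the pads) lies 19 mm behind it (bot.tcp_to_grasp is the distance from the TCP to the grasp point, in m); z points along the fingers, x is the direction in which the jaws open and shut, and the axes are right-handed (so a half turn about z gives the same grasp; the last joint's range is limited). The gripper opens to 85 mm and grips with 20 to 120 N. Pads are 22 mm wide; open, the fingers measure 114 mm over their backs; the gripper's body (76 mm by 85 mm) begins 54 mm behind the grasp point. The pads swing forward as they close: fully open they stand 13 mm farther back than shut.
Start: joints at [-1.12, 0.213, -0.034, 1.323, 0, 1.571], TCP at [0.218, -0.45, 0.231] pointing down, gripper open.
Joint ranges: [-2.98, 2.98], [-0.74, 1.72], [-1.14, 1.35], [-2.1, 2.04], [-1.57, 1.44], [-3.14, 3.14]. Speed limits (rad/s): [1.89, 1.89, 2.39, 2.57, 3.14, 3.14].

### API

Orientations are given as a rotation vector (axis times angle).
In Python, from plant import bot gives the robot as it stands. The module is installed in compiled form; this text tells all that it offers. Calls block until the motion is done:
- bot.move_to(position, orientation): joint-space move of the TCP to a pose.
- bot.move_straight(position, orientation=None, velocity=0.15, threshold=None): straight line of the TCP; orientation=None keeps the orientation; velocity is the mean speed in m/s. With threshold (N) it stops when the force on the tool has changed by that much, and returns True; else False.
- bot.movej(angles): joint-space move.
- bot.gripper_to(opening, squeeze=None): opening from 0.0 (shut) to 1.0 (fully open); squeeze is the grip in N (None keeps the last); returns when the fingers have stopped.
- bot.sleep(seconds).
- bot.solve_ik(position, orientation): joint angles nearest the present ones, or None.
- bot.sense(): the state.
- bot.get_image(name): name is "scene" or "top" or "wrist"; returns (picture, depth): 420x560x3 uint8, red, green, blue; 420x560 float32, m along the optical axis (not along the pixel's ray), 0 where there is no reading.
- bot.camera_params(name): a dict with "vertical_fov" (degrees; the focal length in pixels is half the picture's height over the tangent of half this angle, whatever the lens; pixels are square), "cx", "cy" (the principal point, pixels), "xyz" and "attitude" of the camera in the world; the wrist camera has in their place "tool_from_camera" (4x4, takes a point from camera to tool coordinates, whose origin is the TCP and whose axes are the tool frame's). Camera axes: x right, y down, z forward; pixel columns grow to the right and rows downward; lengths in m; the calibration is good to about 2 mm. The wrist camera is an equidistant fisheye: a pixel r from the principal point sees the ray r / f radians off the axis. A picture is of the moment at which its call begins: read the wrist's pose just before it. camera_params takes no time and is no camera call.
A pose or a line that the arm cannot do raises bot.Unreachable and nothing moves.
- bot.sign_off(): hands the job in, once; it reports no verdict.
Trained networks look in the newest picture that a camera, given by its name, has taken for a name from the list of things; names that differ only in an ending like _2 or _b are one class to them, and where a whole thing is asked for, a point or a joint stands for the part that bears it (a point fixed in the world has none). Each returns a list of dicts, best first, with "score" (0 to 1); they miss things now and then, are a little off and sometimes report something else, mostly with a low value. They report only what shows in the picture. A call takes as long as a camera call.
- bot.search_frame(camera, thing): "position" ([row, column] in pixels, amid what is visible of it).
- bot.regions_of(camera, thing): "region" (420x560 bool, what is visible of it) and "position" ([row, column] in pixels, amid what is visible of it).
- bot.mark_of(camera, thing): "position" ([row, column] in pixels: a listed point, or the origin of a listed thing).
The state is a dict: "t": time; "joint_positions": joint angles; "joint_velocities": joint speeds; "tau": joint torques, N m; "eef_pos": TCP position; "eef_rot": TCP orientation; "ft_force": force on the tool from outside, world axes, zero at the start; "torque": the same for the moment, N m; "gripper_width": opening from 0.0 (shut) to 1.0 (fully open).
Only numpy, scipy, OpenCV 4.12 (cv2) and the standard library are available. Lean on these libraries where they do the work, as an engineer would, in place of code of your own. Each camera call takes 0.05 s, during which the arm holds its last target. There are 200 camera calls.

## Working session

There is one attempt and no reset: what is moved stays moved. The work goes in short steps, each a Python script; the robot and the scene stay as the last script left them, time stands still between calls to the robot, and variables do not carry over. Pictures are saved under pics/ and viewed, about 8 in all and at most 12, crops included, and the job is handed in when it is done.

```bash
mkdir -p pics; cat > h.py <<'E'
import numpy as np, cv2
from scipy.spatial.transform import Rotation as R
from plant import bot
def pt(cam,dep,rc,z=None):
    p=bot.camera_params(cam); f=210/np.tan(np.radians(p["vertical_fov"])/2)
    A=np.array(p["attitude"]); A=A if A.shape==(3,3) else R.from_rotvec(A).as_matrix()
    d=A@np.array([(rc[1]-p["cx"])/f,(rc[0]-p["cy"])/f,1]); o=np.array(p["xyz"])
    s=dep[int(rc[0]),int(rc[1])] if z is None else (z-o[2])/d[2]
    return o+s*d
E
python3 - <<'E'
from h import *
for c in ["top","scene"]:
    im,d=bot.get_image(c); cv2.imwrite(f"pics/{c}.png",im[:,:,::-1]); np.save(c+"d.npy",d)
    p=bot.camera_params(c); print(c,p)
    for n in ["fan_big","nut_1_grip"]:
        for r in bot.mark_of(c,n): print(n,r["score"],r["position"],pt(c,d,r["position"]),pt(c,d,r["position"],.202 if 'nut' in n else 0))
print(bot.sense())
E
```

```text
top {'vertical_fov': 47.98659300069549, 'cx': 280.7250020153442, 'cy': 207.03646377051265, 'xyz': array([ 4.93758088e-01, -9.91461191e-04,  1.06440580e+00]), 'attitude': array([-2.18391032,  2.16128992, -0.0738327 ])}
fan_big 0.7 [234.7, 198.2] [0.51354306 0.17182372 0.15074323] [0.51680734 0.20033613 0.        ]
nut_1_grip 0.81 [228.9, 175.5] [0.5221492  0.20088713 0.21553593] [0.52260192 0.20410625 0.202     ]
scene {'vertical_fov': 42.09167639232344, 'cx': 278.5424036482135, 'cy': 204.73854953216647, 'xyz': array([ 1.36416339, -0.01671477,  0.80687118]), 'attitude': array([-1.71273521, -1.69265964,  0.7698782 ])}
fan_big 0.59 [233.7, 373.4] [0.54232099 0.20270066 0.02539454] [0.51561474 0.20983069 0.        ]
nut_1_grip 0.68 [157.3, 383.2] [0.52537198 0.20121247 0.20801582] [0.51694588 0.20340167 0.202     ]
nut_1_grip 0.28 [185.7, 172.5] [ 0.61269806 -0.1836891   0.21000258] [ 0.60262271 -0.18592783  0.202     ]
{'t': 0.3, 'joint_positions': array([-1.11997994e+00,  2.13016094e-01, -3.46505611e-02,  1.32349583e+00,
        5.37791755e-06,  1.57079182e+00]), 'joint_velocities': array([-0.00105192,  0.00190088,  0.00224104, -0.00085278, -0.00016203,
        0.00078344]), 'tau': array([ 6.13400935e-04, -6.85345888e+01,  4.86775124e+01,  8.62572051e-03,
        1.36728472e-04,  6.83061586e-06]), 'eef_pos': array([ 0.21779244, -0.44992251,  0.23114827]), 'eef_rot': array([-2.66158225e+00,  1.66863222e+00,  4.82790263e-04]), 'ft_force': array([-0.05740824,  0.41409291, -0.04860691]), 'torque': array([-0.02735528,  0.04103263,  0.04018282]), 'gripper_width': 1.0051321321680853}
```

View pics/top.png

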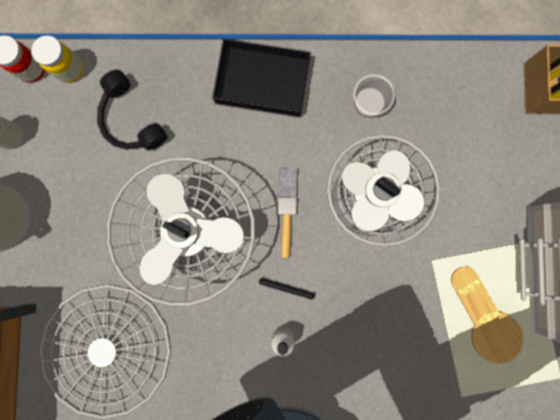

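View pics/scene.png

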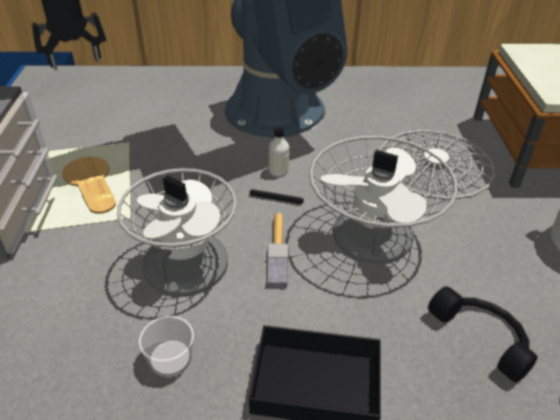

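The top picture shows the big three-blade fan at left with its nut near (229,176), and the small four-blade fan at right with its nut near (187,387). The scene picture agrees. Next I measure the bar's centre and yaw from depth, then move above it.

```bash
cat > m.py <<'E'
from h import *
im=cv2.imread("pics/top.png"); d=np.load("topd.npy")
P=[];px=[]
for r in range(205,255):
    for c in range(150,205):
        if im[r,c].max()<70 and d[r,c]>0:
            p=pt("top",d,(r,c))
            if p[2]>.195: P.append(p);px.append((r,c))
P=np.array(P);px=np.array(px); print(len(P),P.mean(0),np.median(P[:,2]))
T=P[P[:,2]>.207]; print(len(T),T.mean(0))
# project to the bar's top plane
Q=np.array([pt("top",d,q,.214)[:2] for q in px[P[:,2]>.207]]).astype(np.float32)
rect=cv2.minAreaRect(Q); b=cv2.boxPoints(rect); print(rect); 
u,s,v=np.linalg.svd(Q-Q.mean(0)); print("yaw",np.degrees(np.arctan2(v[0,1],v[0,0])),s/np.sqrt(len(Q)))
E
python3 m.py
```

```text
155 [0.52114495 0.20055176 0.21323298] 0.21460040079375486
141 [0.52132814 0.20127071 0.21443539]
((0.5214884877204895, 0.2019938975572586), (0.04327879846096039, 0.010435211472213268), 64.3177261352539)
yaw -116.25431 [0.01225812 0.00308741]
```

```bash
cat >> h.py <<'E'
def rv(yaw): # tool down, jaw (x) direction at yaw (deg)
    c,s=np.cos(np.radians(yaw)),np.sin(np.radians(yaw))
    return R.from_matrix(np.array([[c,s,0],[s,-c,0],[0,0,-1.]])).as_rotvec()
E
python3 - <<'E'
from h import *
x,y=.5213,.2015
for yw in (-26,154):
    print(yw,[None if (q:=bot.solve_ik([x,y,.183],rv(yw+a))) is None else np.round(q,2).tolist() for a in (-110,0,110)])
yw=-26
q=bot.solve_ik([x,y,.183],rv(154)); 
if abs(q[5])<abs(bot.solve_ik([x,y,.183],rv(-26))[5]): yw=154
bot.move_to([x,y,.30],rv(yw))
s=bot.sense(); print(yw,s["t"],s["eef_pos"],s["eef_rot"],s["joint_positions"])
im,d=bot.get_image("wrist"); cv2.imwrite("pics/w1.png",im[:,:,::-1]); np.save("wd.npy",d)
p=bot.camera_params("wrist"); print(p)
f=210/np.tan(np.radians(p["vertical_fov"])/2)
for r in bot.mark_of("wrist","nut_1_grip"):
    a,b=r["position"]; u=np.array([b-p["cx"],a-p["cy"]])/f; th=np.hypot(*u)
    ray=np.r_[u/th*np.sin(th),np.cos(th)]; T=p["tool_from_camera"]; Rm=R.from_rotvec(s["eef_rot"]).as_matrix()
    o=s["eef_pos"]+Rm@T[:3,3]; dr=Rm@T[:3,:3]@ray; print(r["score"],r["position"],o+dr*(.202-o[2])/dr[2])
E
```

```text
-26 [[0.37, 0.35, 0.02, 1.25, 0.0, -1.97], [0.37, 0.35, 0.02, 1.25, 0.0, 2.39], [0.37, 0.35, 0.02, 1.25, -0.0, 0.47]]
154 [[0.37, 0.35, 0.02, 1.25, 0.0, 1.17], [0.37, 0.35, 0.02, 1.25, 0.0, -0.75], [0.37, 0.35, 0.02, 1.25, 0.0, -2.67]]
154 2.8583 [0.5214898  0.20087777 0.29996282] [ 7.09018933e-01  3.06051389e+00 -1.95766639e-04] [ 3.67748739e-01  3.44250691e-01  3.13732056e-01  1.54032766e+00
 -1.16685855e-04 -7.47746177e-01]
{'vertical_fov': 65.70646984690485, 'cx': 282.60284055659554, 'cy': 211.18632894058152, 'tool_from_camera': array([[ 9.99999964e-01,  1.69270236e-04, -2.08743822e-04,
        -5.14713433e-05],
       [-9.60115026e-05,  9.50477676e-01,  3.10792822e-01,
        -7.89221751e-02],
       [ 2.51014317e-04, -3.10792790e-01,  9.50477658e-01,
        -1.42698030e-01],
       [ 0.00000000e+00,  0.00000000e+00,  0.00000000e+00,
         1.00000000e+00]])}
0.56 [218.6, 283.8] [0.52332892 0.20652272 0.202     ]
```

View pics/w1.png

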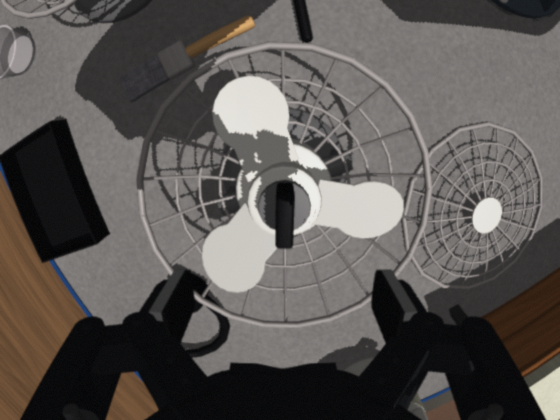

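The wrist view shows the bar vertical at column 285, rows 181–248, aligned with the tool. The network's mark is 5 mm away along the bar, so I measure the bar's centre from wrist depth.

```bash
python3 - <<'E'
from h import *
im=cv2.imread("pics/w1.png"); d=np.load("wd.npy"); p=bot.camera_params("wrist"); s=bot.sense()
f=210/np.tan(np.radians(p["vertical_fov"])/2)
r,c=np.mgrid[165:265,260:312]; r=r.ravel();c=c.ravel()
u=np.c_[c-p["cx"],r-p["cy"]]/f; th=np.linalg.norm(u,axis=1)+1e-9
ray=np.c_[u/th[:,None]*np.tan(th)[:,None],np.ones(len(th))]*d[r,c][:,None]
T=p["tool_from_camera"]; Rm=R.from_rotvec(s["eef_rot"]).as_matrix()
Q=(ray@T[:3,:3].T+T[:3,3]); W=Q@Rm.T+s["eef_pos"]
m=(im[r,c].max(1)<70)&(W[:,2]>.210)&(W[:,2]<.218); q=Q[m]
print(m.sum(),np.median(W[m,2]),q.min(0),q.max(0))
rect=cv2.minAreaRect(W[m][:,:2].astype(np.float32)); print(rect)
E
```

```text
1008 0.2139077139125113 [-0.00590178 -0.01891171  0.08397554] [0.00840747 0.02558881 0.08969516]
((0.5219529271125793, 0.20436739921569824), (0.04459330067038536, 0.013887635432183743), 62.127655029296875)
```

```bash
python3 - <<'E'
from h import *
x,y,yw=.522,.204,153.
bot.move_straight([x,y,.183],rv(yw),velocity=.08,threshold=10)
s=bot.sense(); print(s["t"],s["eef_pos"],s["ft_force"])
bot.gripper_to(0.,40)
s0=bot.sense(); print(s0["t"],s0["gripper_width"],s0["ft_force"],s0["torque"])
for a in (2,4,6,4,2,0,-2,-4,-6):
    bot.move_straight([x,y,.183],rv(yw+a))
    s=bot.sense(); print(a,round(s["t"],2),s["gripper_width"].round(4),(s["torque"]-s0["torque"]).round(3),(s["ft_force"]-s0["ft_force"]).round(1),s["joint_positions"][5].round(3))
    if a<0 and abs((s["torque"]-s0["torque"])[2])>.6: break
E
```

```text
4.575 [0.52223716 0.20407977 0.18343584] [-1.07395032  0.55515417 -0.69653673]
5.225 0.15535396285896985 [-4.00443348  1.45190648  3.9610526 ] [ 0.1871496   0.82818351 -0.24727143]Traceback (most recent call last):
  File "<stdin>", line 9, in <module>
AttributeError: 'float' object has no attribute 'round'
```

```bash
python3 - <<'E'
from h import *
x,y,yw=.522,.204,153.
t0=np.array([.187,.828,-.247]); f0=np.array([-4.,1.45,3.96])
for a in (2,4,6,4,2,0,-2,-4,-6,-8):
    bot.move_straight([x,y,.183],rv(yw+a))
    s=bot.sense(); print(a,round(s["t"],2),round(s["gripper_width"],4),(s["torque"]-t0).round(3),(s["ft_force"]-f0).round(1),round(s["joint_positions"][5],3))
    if a<0 and abs((s["torque"]-t0)[2])>.9: break
E
```

```text
2 5.72 0.1547 [ 0.227  0.112 -1.136] [-0.9  0.7  1.1] -0.761
4 5.97 0.1537 [ 0.679 -0.04  -1.34 ] [ 0.3  2.5 -0. ] -0.796
6 6.22 0.1566 [ 0.801  0.076 -2.179] [-0.2  3.5  1.8] -0.83
4 6.47 0.1601 [ 0.721 -0.062 -1.357] [0.6 3.7 0.4] -0.796
2 6.72 0.1556 [ 0.625 -0.136 -0.388] [0.5 3.  0.7] -0.761
0 6.97 0.1553 [0.302 0.199 0.132] [-0.4  1.   1. ] -0.728
-2 7.22 0.1592 [0.275 0.248 0.095] [-0.7  1.1  1.6] -0.693
-4 7.47 0.1612 [0.27  0.271 0.137] [-1.7  0.2  1.9] -0.658
-6 7.72 0.1585 [0.276 0.302 0.071] [-1.   0.9  0.8] -0.623
-8 7.97 0.1555 [0.338 0.26  0.074] [-0.9  0.6  1.4] -0.588
```

Positive yaw builds torque to about 2 N m, so that side is the stop. Negative yaw (clockwise) turns at a steady low torque, so I continue to −90°.

```bash
python3 - <<'E'
from h import *
x,y,yw=.522,.204,153.
t0=np.array([.187,.828,-.247]); f0=np.array([-4.,1.45,3.96])
for a in range(-18,-90,-10):
    bot.move_straight([x,y,.183],rv(yw+a))
    s=bot.sense(); print(a,round(s["t"],2),round(s["gripper_width"],4),(s["torque"]-t0).round(3),(s["ft_force"]-f0).round(1),round(s["joint_positions"][5],3))
    if abs((s["torque"]-t0)[2])>1.2: break
else: bot.move_straight([x,y,.183],rv(yw-90))
E
```

```text
-18 8.3 0.1561 [0.337 0.313 0.056] [-1.8  1.6  1.4] -0.413
-28 8.62 0.1557 [0.462 0.337 0.114] [-2.2  2.2  1.8] -0.239
-38 8.95 0.1558 [0.49  0.432 0.076] [-1.4  2.1  1.3] -0.064
-48 9.28 0.159 [0.553 0.391 0.106] [-1.6  2.5  1.9] 0.11
-58 9.6 0.1573 [0.619 0.439 0.158] [-1.7  2.9  1.5] 0.285
-68 9.93 0.1602 [0.677 0.365 0.125] [-1.1  2.   0.8] 0.459
-78 10.25 0.1548 [0.752 0.31  0.062] [-0.8  3.7  1.3] 0.634
-88 10.57 0.155 [0.752 0.317 0.006] [-1.1  3.5  1. ] 0.808
```

```bash
python3 - <<'E'
from h import *
x,y=.522,.204
bot.gripper_to(1.0); bot.move_straight([x,y,.32],velocity=.12)
bot.move_to([.35,-.15,.4],rv(63)); s=bot.sense(); print(s["t"],s["ft_force"],s["gripper_width"])
im,d=bot.get_image("top"); cv2.imwrite("pics/top2.png",im[:,:,::-1]); np.save("top2d.npy",d)
E
sed 's#pics/top.png#pics/top2.png#;s#topd#top2d#' m.py | python3 -
```

```text
14.3 [0.18787772 0.08672767 0.3401863 ] 0.9954780490961658
194 [0.52189161 0.20148382 0.21224254] 0.21433531295775976
164 [0.52204272 0.2022031  0.21430753]
((0.5220763683319092, 0.20221003890037537), (0.013835245743393898, 0.04178975149989128), 62.776206970214844)
yaw 153.64111 [0.01165068 0.00378106]
```

View pics/top2.png

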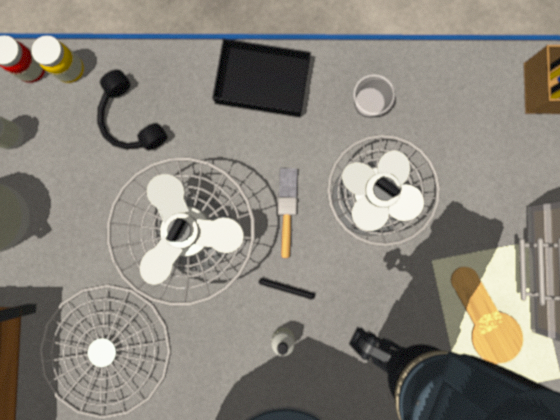

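The picture shows the big fan's bar at (229,178) now a quarter turn from where it was (yaw 64° → −26°, which is 90° clockwise). The small fan's nut at (187,387) is unchanged and the arm is clear.

```bash
python3 -c "
from plant import bot
bot.sign_off()"
```

```text
the job is handed in; nothing more can be done
```

I loosened the big fan's winged nut by about a quarter turn, let go of it and handed the job in at about 14.4 s of the 38 s allowed.

- **Finding the direction:** I tried anticlockwise first. The torque rose to about 2 N m, so that side is the stop. Clockwise from above, the nut turned at a steady low torque of about 0.1 N m, so I turned it that way.
- **Final check:** the top camera shows the bar's yaw went from about 64° to −26°, which is about 90°. The small fan's nut looks unchanged by eye. The gripper is open and the arm is clear, with the force reading near zero.
- **Disagreements:** the wrist and top cameras disagreed by about 3 mm on the nut's position, and I used the wrist measurement. My first turning script stopped with a printing error just after its first 2° try. Nothing was harmed and I carried on from there.

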